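Stamp the rim of a hardness block

TASK

Put the inspection mark on the rim of the thick hardness block with the bench stamper. Draw the striker back by its pull knob until the sear has caught it (that clears the nest), easing onto the rubber buffer without hauling on it; lay the block flat in the nest, push it fully home against both faces of the V stop and let go; then press down the sear's thumb bar so that the striker flies and hits the rim. Never let the striker fly with the nest empty, leave the marked block seated in the nest and do not disturb the other things on the bench.

Things in the scene. Friction and masses are not known exactly. Their poses are not given: they have to be found in the camera images.
- stamper: Bench stamper, fixed: dark grey cast base 190 x 84 x 12 mm; in line along its x axis: black mushroom pull knob, rear bearing (48 mm high), sear between two ears (50 mm), spring barrel (41 mm), open nest with V stop (to 40 mm). Origin on the bench below the striker line, 85 mm behind (-x of) the nest; x points from knob to nest, z up. The striker's axis lies along x, 28 mm above the bench
- striker (a joint): Draw of the striker along the stamper's -x (m): 0 fully forward, as at the start (nose 5 mm inside the block's place). Spring: 7 N at 0, 0.35 N more per mm. The sear catches at 18 to 29 mm, as the collar on the rod was last set (not told). Caught, it stays when eased forward and the pull is gone; uncaught, it shoots forward when let go. Fired on a seated block it stops at 4 to 5 mm
- pull_neck (a point): On the striker's axis, amid the bare round steel neck, 12 mm thick: 13 mm ahead (+x) of the flat shoulder of the mushroom knob (32 mm across, 14 mm long), 17 mm behind the rear bearing when forward; bench free below and beside. Moves with the striker. Pinch the neck across y from above and draw along -x; slipping fingers come to bear on the knob's shoulder
- thumb_bar (a point): Top of the middle of the sear's thumb bar: a round crosswise bar (along y) 10 mm thick, 24 mm long, on the end of the sear's tail, its top 61 mm above the bench, 51 mm behind (-x of) the nest, over the barrel; a light spring holds it up. Pressed straight down with the striker hanging on the sear it lets go after 4 to 7 mm at 5 to 15 N; it bottoms at 10 mm
- nest (a point): Place for the centre of the seated block's underside, on a steel bed 20 mm above the bench, 36 mm wide (y), from 34 mm behind to 24 mm ahead; beside it open down to 12 mm. Ahead, two V faces, to 34 mm above the bench, 28 mm from this point towards 45 degrees left and right of +x. With the striker caught, its nose (12 mm rod) ends 41 to 52 mm behind; the barrel (25 mm across) 49 mm behind
- buffer: Black rubber over-travel buffer, ring 21 mm across, 5 mm thick, round the rod before the rear bearing; the rod's collar meets it 2 mm after the sear has caught: then 9 N more per mm, plainly felt; over 10 N on it is too much. (Earlier, 14 to 8 mm before the catch, lifting the sear adds up to 2 N.) Origin in the middle of its front face
- block: The thick hardness block to be marked: plain bright steel disc, 56 mm across, 16 mm thick, 0.12 to 0.2 kg, lying flat and free on the bench to the right of the stamper. Origin at the centre of its underside
- thin_block: Bystander: thinner and smaller steel disc, 48 mm across, 9 mm thick, not to be used. Origin at the centre of its underside
- grease_tin: Bystander: flat green and bright tin, 67 mm across, 29 mm high. Origin under its centre
- loupe: Bystander: black eye loupe, 35 mm across, 41 mm high, standing. Origin under its centre
- tweezers: Bystander: thin steel tweezers, 122 mm long, 8 mm high, lying. Origin under their middle
- brush: Bystander: bench brush with a red handle, 167 mm long, 11 mm high, lying. Origin under its middle
There are look-alikes about, which are no part of the job. Leave any purple look-alike of the block alone.

How it is judged:
On the way, in this order (a step that is already met when the one before it is completed fails the run):
1. the striker is drawn back and hangs on the sear, the hand off the stamper (value of joint striker above 0.016 m and contact force between the fingers and stamper below 0.2 N), for 0.3 s.
2. the block lies home against the V stop (within 2.5 mm), let go, with the striker still cocked (horizontal distance between block and nest below 0.0025 m and z of block in the frame of nest between -0.003 and 0.002 m and angle between block's own z axis and vertical below 0.06 rad and value of joint striker above 0.016 m and contact force between the fingers and block below 0.2 N), for 0.2 s.
3. the striker has been let fly onto the rim of the seated block (horizontal distance between block and nest below 0.0025 m and z of block in the frame of nest between -0.003 and 0.002 m and angle between block's own z axis and vertical below 0.06 rad and value of joint striker below 0.0075 m), for 0.1 s.
At the end, for the whole second after the job is handed in: The block lies flat and at rest in the nest, its centre within 2.5 mm of the seated place, the fired striker rests against its rim (drawn 2.5 to 7.5 mm) (all of step 3 and value of joint striker above 0.0025 m and linear speed of block below 0.01 m/s); the robot touches nothing.
It fails at once if the striker flies (faster than 0.3 m/s) with no block in the nest (block more than 6 mm from its place) (velocity of joint striker below -0.3 m/s and distance between block and nest above 0.006 m).
It fails at once if the buffer is hauled on with more than 10 N (contact force between buffer and anything else above 10 N).
It fails at once if a bystander is moved by more than 20 mm (distance of any of thin_block, grease_tin, tweezers, brush from where it was at the start of the episode above 0.02 m).
It also fails if it takes over 64 s, if anything falls off the work surface, if the arm or the gripper's body presses on something with over 40 N, if the wrist force passes 120 N, or if a joint passes its speed limit or range.

ROBOT

A 7-joint arm with a two-finger parallel gripper is mounted at the origin on a cart in front of the work surface, level with it; the furniture and walls round the work are solid. World frame = base frame: x ahead of the robot, y to its left, z up, the work surface at z = 0. Lengths are in m, angles in rad, forces in N, time in s.
With the tool pointing down it reaches from about 0.35 to 0.9 m from the base axis. Payload 7.2 kg.
Tool frame: the origin (TCP) lies between the finger pads; the fingertips stand 25 mm ahead of it and the grasp point (between the pads) lies 6 mm ahead of it; z points along the fingers, y is the line along which they close (so a half turn about z gives the same grasp; the last joint's range is limited). The gripper opens to 88 mm and grips with 3 to 60 N. Pads are 20 mm wide; open, the fingers measure 115 mm over their backs; the gripper's body (75 mm by 178 mm) begins 61 mm behind the grasp point.
Start: joints at [1.08, 0.411, -0.013, 1.596, 0.006, 1.134, -0.082], TCP at [0.256, -0.57, 0.248] pointing down, gripper open.
Joint ranges: [-2.95, 2.95], [-0.29, 1.99], [-1.47, 1.44], [0.14, 2.54], [-1.03, 4.17], [0.13, 1.85], [-2.86, 2.86]. Speed limits (rad/s): [2.39, 2.39, 3.01, 3.01, 3.14, 3.14, 3.14].

INTERFACE

Orientations are given as a rotation vector (axis times angle).
In Python, from workcell import manip, imaging gives the robot as it stands.
- The arm moves only by the shell command python3 -m jog 'ROWS'. ROWS is JSON, a list of rows, each a list of 5 numbers: the shift along the tool's x, y, z in m, then the turn about the tool's z in rad, then the closure, from 0 (fully open) to 1 (shut). In form: [[dx, dy, dz, yaw, fingers], ...]. A call has exactly 8 rows; each row shifts and turns the commanded pose from where the row before left it, along the tool's axes as they then stand; what a row does not reach is not made up. A row lasts 1/12 s, in which the tool goes at most 41.7 mm and 7.16 degrees, less where a joint would pass 70% of its speed; a pose out of reach is approached as far as the arm can. A call is refused whole if a number of a shift passes 0.0417 or a number of a turn 0.125, either way. A call with a gripper value outside its range is refused whole. The fingers move at their own pace and stop on an object; the grip force is fixed at half the most. Time passes only in rows, so rows that do not move let the fingers close, or fill a call up. It gives the time, the measured TCP pose, the force, the opening and the grip force at its end, in the units of the state.
- manip.observe(): the state, without advancing time (a new reading comes with each control period).
- imaging.capture(name): name is "side" or "top" or "wrist"; returns the picture (384x512x3 uint8, red, green, blue); there is no depth.
- imaging.calibration(name): a dict with "mtx" (3x3 intrinsics, pixels), "D" ([k1, k2, p1, p2, k3] as OpenCV has them; the pictures are not rectified), "position" and "rotation" of the camera in the world. Camera axes: x right, y down, z forward; pixel columns grow to the right and rows downward; lengths in m; the calibration is good to about 2 mm. A picture is of the moment at which its call begins: read the wrist's pose just before it. calibration takes no time and is no camera call; for the wrist camera it gives the pose at the moment of the call.
- manip.hand_in(): hands the job in; it is judged then, once.
The state is a dict: "t": time; "joint_positions": joint angles; "joint_vel": joint speeds; "joint_torque": joint torques, N m; "eef_pos": TCP position; "tcp_rot": TCP orientation; "contact_force": force on the tool from outside, world axes, zero at the start; "moment": the same for the moment, N m; "gripper_width": finger opening in m; "grip_force": force on a finger pad.
Only numpy, scipy, OpenCV 4.12 (cv2) and the standard library are available. Lean on these libraries where they do the work, as an engineer would, in place of code of your own. Each camera call takes 0.05 s, during which the arm holds its last target. There are 200 camera calls.

## Working session

There is one attempt and no reset: what is moved stays moved. The work goes in short steps, Python scripts to look and compute and a shell command to move; the robot and the scene stay as the last step left them, time stands still between calls to the robot, and variables do not carry over. Pictures are saved under pics/ and viewed, at most 10 in all, crops included, and the job is handed in when it is done.

```bash
mkdir -p pics; ls
python3 - <<'E'
from workcell import manip, imaging
import cv2,numpy as np
s=manip.observe();print({k:np.round(v,3) for k,v in s.items()})
for n in ("top","side"):
    im=imaging.capture(n);cv2.imwrite(f"pics/{n}0.png",im[:,:,::-1])
    c=imaging.calibration(n);print(n,c)
E
```

```text
pics
{'t': np.float64(0.0), 'joint_positions': array([ 1.08 ,  0.412, -0.013,  1.597,  0.006,  1.134, -0.082]), 'joint_vel': array([-0.   ,  0.   , -0.   ,  0.001, -0.001, -0.001,  0.001]), 'joint_torque': array([ 0.0000e+00, -5.8796e+01,  6.4200e-01, -2.9108e+01, -5.4000e-02,
        1.8000e-02,  0.0000e+00]), 'eef_pos': array([ 0.256, -0.57 ,  0.247]), 'tcp_rot': array([-3.07e+00, -6.59e-01,  1.00e-03]), 'contact_force': array([-0.238,  0.372,  0.581]), 'moment': array([ 0.012, -0.008,  0.012]), 'grip_force': np.float64(0.0), 'gripper_width': np.float64(0.088)}
top {'mtx': array([[423.75450151,   0.        , 261.33442128],
       [  0.        , 423.75450151, 189.9321233 ],
       [  0.        ,   0.        ,   1.        ]]), 'D': array([-0.01522169,  0.        ,  0.        ,  0.        ,  0.        ]), 'position': array([ 0.27779294, -0.00325753,  1.1166971 ]), 'rotation': array([-2.07982264,  2.12692474, -0.25480889])}
side {'mtx': array([[406.65178076,   0.        , 257.53705795],
       [  0.        , 406.65178076, 190.45657868],
       [  0.        ,   0.        ,   1.        ]]), 'D': array([0.01536964, 0.        , 0.        , 0.        , 0.        ]), 'position': array([0.20095234, 0.78418053, 0.50885022]), 'rotation': array([-0.45840444,  2.47824017, -1.48805553])}
```

View pics/top0.png

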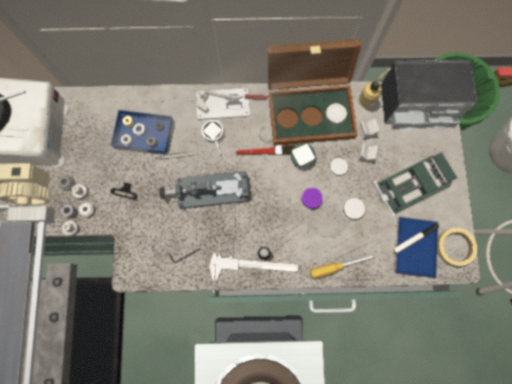

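View pics/side0.png

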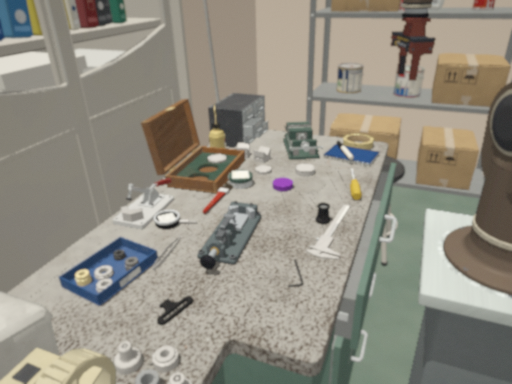

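The top view shows the stamper's knob at about (165,190) and its nest at about (240,187). The block is at (354,208), the thin block at (339,166) and the purple look-alike at (312,198). The stamper's x axis points roughly along world -y.

```bash
cat > h.py <<'E'
from workcell import manip, imaging
import cv2,numpy as np
from scipy.spatial.transform import Rotation as R
def ray(c,uv):
    p=cv2.undistortPoints(np.array(uv,float).reshape(-1,1,2),c["mtx"],c["D"]).reshape(-1,2)
    d=np.c_[p,np.ones(len(p))]@R.from_rotvec(c["rotation"]).as_matrix().T
    return np.array(c["position"]),d
def onplane(c,uv,z):
    o,d=ray(c,uv); return o+d*((z-o[2])/d[:,2])[:,None]
def proj(c,P):
    Rm=R.from_rotvec(c["rotation"]).as_matrix()
    return cv2.projectPoints(np.array(P,float).reshape(-1,1,3),cv2.Rodrigues(Rm.T)[0],-Rm.T@c["position"],c["mtx"],c["D"])[0].reshape(-1,2)
def cross(c1,u1,c2,u2):
    o1,d1=ray(c1,u1);o2,d2=ray(c2,u2);out=[]
    for a,b in zip(d1,d2):
        t=np.linalg.lstsq(np.c_[a,-b],o2-o1,rcond=None)[0];out.append((o1+a*t[0]+o2+b*t[1])/2)
    return np.array(out)
def snap(n,f=None):
    c=imaging.calibration(n);im=imaging.capture(n)[:,:,::-1].copy()
    if f: cv2.imwrite("pics/"+f,im)
    return c,im
def rel(target,s=None):
    """shift along tool axes to bring TCP to target"""
    s=s or manip.observe();M=R.from_rotvec(s["tcp_rot"]).as_matrix()
    return M.T@(np.array(target)-s["eef_pos"])
E
python3 - <<'E'
from h import *
c=imaging.calibration("top");im=cv2.imread("pics/top0.png")
print(onplane(c,[[354,208],[339,166],[312,198]],.01).round(3))
print(onplane(c,[[165,191],[245,186]],.028).round(3))
s=manip.observe();M=R.from_rotvec(s["tcp_rot"]).as_matrix();print(M.round(3))
w=imaging.calibration("wrist");print(w["position"],M.T@(w["position"]-s["eef_pos"]),(M.T@R.from_rotvec(w["rotation"]).as_matrix()).round(3),w["mtx"][0,0])
cv2.imwrite("pics/crop1.png",cv2.resize(im[160:225,140:380],None,fx=3.3,fy=3.3,interpolation=cv2.INTER_CUBIC))
E
```

```text
[[ 0.483 -0.263  0.01 ]
 [ 0.6   -0.231  0.01 ]
 [ 0.513 -0.153  0.01 ]]
[[0.536 0.236 0.028]
 [0.545 0.025 0.028]]
[[ 0.912  0.41  -0.001]
 [ 0.41  -0.912  0.001]
 [-0.    -0.001 -1.   ]]
[ 0.31583738 -0.54287525  0.38363669] [ 6.53151442e-02 -9.88840783e-05 -1.36758613e-01] [[ 0.001 -0.97  -0.245]
 [ 1.     0.     0.001]
 [-0.001 -0.245  0.97 ]] 279.11083686718837
```

```bash
python3 -m jog '[[0,0,0,-0.12,0],[0,0,0,-0.12,0],[0,0,0,-0.12,0],[0,0,0,-0.12,0],[0,0,0,-0.12,0],[0,0,0,-0.12,0],[0,0,0,-0.12,0],[0,0,0,-0.12,0]]'; python3 -m jog '[[0,0,0,-0.1,0],[0,0,0,-0.1,0],[0.03,0.023,0,0,0],[0.03,0.023,0,0,0],[0.03,0.023,0,0,0],[0.03,0.023,0,0,0],[0.03,0.023,0,0,0],[0.03,0.023,0,0,0]]'; python3 -m jog '[[0.03,0.023,0.01,0,0],[0.03,0.023,0.01,0,0],[0.03,0.023,0.01,0,0],[0.03,0.023,0.01,0,0],[0,0,0.015,0,0],[0,0,0.015,0,0],[0,0,0.015,0,0],[0,0,0,0,0]]'
python3 - <<'E'
from h import *
s=manip.observe();print(s["t"],s["eef_pos"],R.from_rotvec(s["tcp_rot"]).as_matrix().round(3)[:,0])
c,im=snap("wrist","w1.png")
print(proj(c,[[.483,-.263,.016],[.6,-.231,.009],[.513,-.153,.01]]))
E
```

```text
t: 0.77
eef_pos: [0.2563, -0.5697, 0.2472]
tcp_rot: [-2.414, -2.01, -0.0]
contact_force: [0.2, -0.4, -0.0]
gripper_width: 0.0876
grip_force: 0.0
t: 1.43
eef_pos: [0.3928, -0.3867, 0.2474]
tcp_rot: [-2.208, -2.234, 0.0]
contact_force: [0.6, 0.0, -0.2]
gripper_width: 0.0876
grip_force: 0.0
t: 2.1
eef_pos: [0.4812, -0.2662, 0.1597]
tcp_rot: [-2.204, -2.232, 0.002]
contact_force: [-1.5, -0.2, 1.0]
gripper_width: 0.0879
grip_force: 0.0
2.1 [ 0.48118133 -0.2662346   0.15965139] [-0.013  1.     0.002]
[[255.90560425 182.2347659 ]
 [369.83138036 152.06035314]
 [288.96939224  69.42016758]]
```

View pics/w1.png

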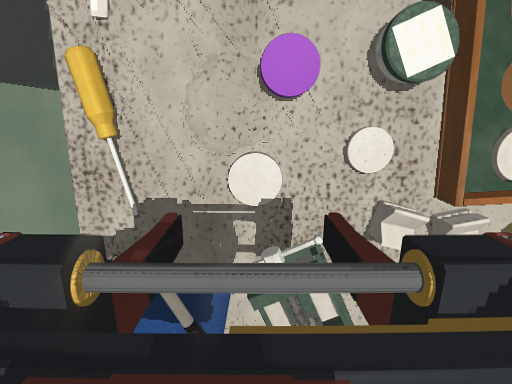

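The wrist view shows the block at (255,180) between the fingers, the thin block at (371,150) and the purple one at (290,65). The rail behind the fingers only covers the lower part of the picture. I'll measure the block, then go to the stamper.

```bash
python3 - <<'E'
from h import *
c=imaging.calibration("wrist");im=cv2.imread("pics/w1.png")
hsv=cv2.cvtColor(im,cv2.COLOR_BGR2HSV)
m=((hsv[...,2]>200)&(hsv[...,1]<40)).astype(np.uint8);m=cv2.morphologyEx(m,cv2.MORPH_OPEN,np.ones((5,5)))
for k in cv2.findContours(m,0,2)[0]:
    if cv2.contourArea(k)>300:
        (x,y),r=cv2.minEnclosingCircle(k)
        P=onplane(c,k.reshape(-1,2),.016);q,rr=cv2.minEnclosingCircle(P[:,:2].astype(np.float32));
        print(x,y,r,"world",q,rr)
print(rel([.54,.15,.16]))
E
python3 -m jog '[[0.04,0.005,0,0,0],[0.04,0.005,0,0,0],[0.04,0.005,0,0,0],[0.04,0.005,0,0,0],[0.04,0.006,0,0,0],[0.04,0.006,0,0,0],[0.04,0.006,0,0,0],[0.04,0.006,0,0,0]]'
python3 -m jog '[[0.02,0.01,0,0,0],[0.02,0.01,0,0,0],[0,0,0,0,0],[0,0,0,0,0],[0,0,0,0,0],[0,0,0,0,0],[0,0,0,0,0],[0,0,0,0,0]]'
python3 - <<'E'
from h import *
s=manip.observe();print(s["eef_pos"],R.from_rotvec(s["tcp_rot"]).as_matrix().round(3)[:,0])
c,im=snap("wrist","w2.png");np.save("w2.npy",c)
E
```

```text
323.5 305.0 15.913930892944336 world (0.5654071569442749, -0.41003909707069397) 0.020964201539754868
395.0710144042969 233.3831329345703 17.487306594848633 world (0.6355283260345459, -0.3187199831008911) 0.019876206293702126
254.67625427246094 179.16546630859375 26.764110565185547 world (0.4824625551700592, -0.2612321674823761) 0.027799900621175766
509.5 156.0 22.051176071166992 world (0.7457150220870972, -0.23287460207939148) 0.023642119020223618
370.0 149.0 23.85382080078125 world (0.5991413593292236, -0.22861851751804352) 0.023250384256243706
424.0 40.5 38.461116790771484 world (0.6380022764205933, -0.12714329361915588) 0.032502491027116776
[0.41593594 0.06335978 0.00169915]
t: 2.82
eef_pos: [0.5235, 0.0549, 0.164]
tcp_rot: [2.208, 2.233, 0.002]
contact_force: [1.1, -0.2, 0.5]
gripper_width: 0.0877
grip_force: 0.0
t: 3.48
eef_pos: [0.5424, 0.0923, 0.1628]
tcp_rot: [2.21, 2.233, -0.0]
contact_force: [-0.2, -0.4, -0.7]
gripper_width: 0.0877
grip_force: 0.0
[0.54243582 0.09232852 0.1628321 ] [-0.01  1.   -0.  ]
```

View pics/w2.png

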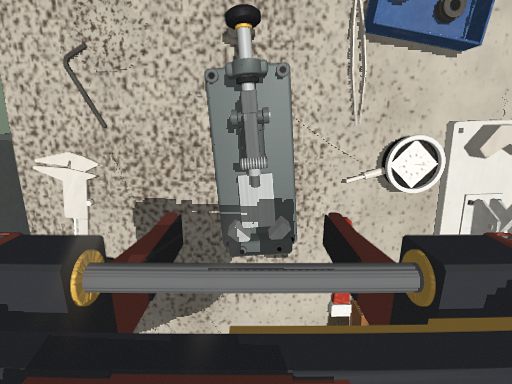

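The stamper lies straight ahead: knob at (241,15), bare neck around (246,45), sear ears at (250,115), nest bed at (255,200) and V stop at (235,235)/(278,230). I'll zoom in for exact points.

Run:
```python
import cv2
im=cv2.imread("pics/w2.png")
a=cv2.resize(im[0:130,190:310],None,fx=4.6,fy=4.6,interpolation=cv2.INTER_CUBIC)
b=cv2.resize(im[130:260,190:310],None,fx=4.6,fy=4.6,interpolation=cv2.INTER_CUBIC)
import numpy as np
o=np.hstack([a,b]);o=cv2.resize(o,(800,int(o.shape[0]*800/o.shape[1])));print(o.shape, 800/240)
cv2.imwrite("pics/w2z.png",o)
```

```text
(433, 800, 3) 3.3333333333333335
```

View pics/w2z.png

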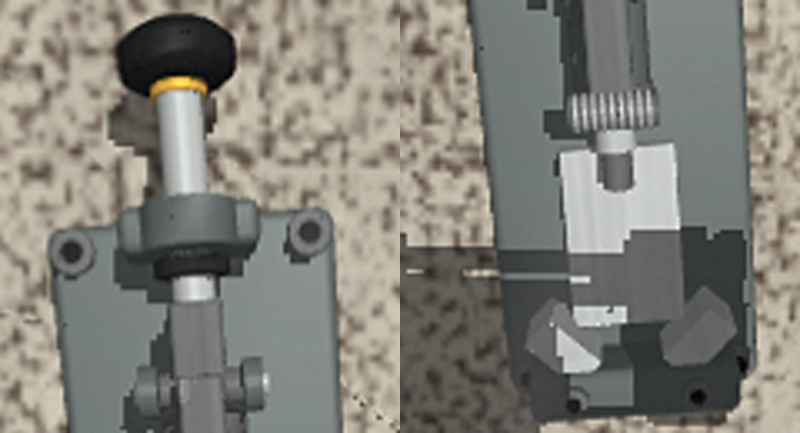

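Run:
```python
from h import *
c=np.load("w2.npy",allow_pickle=True).item()
L=lambda a:[[190+x/3.3333,y/3.3333] for x,y in a]
Rr=lambda a:[[190+(x-400)/3.3333,130+y/3.3333] for x,y in a]
n=onplane(c,L([(181,97),(185,193)]),.028);print("neck line",n.round(4))
bed=onplane(c,Rr([(562,152),(677,143),(684,318),(573,325)]),.020);print(bed.round(4))
rear=(bed[0]+bed[1])/2;fr=(bed[2]+bed[3])/2;ux=(fr-rear)/np.linalg.norm(fr-rear);print("ux bed",ux,np.linalg.norm(fr-rear),np.linalg.norm(bed[0]-bed[1]))
bar=onplane(c,Rr([(568,110),(657,107)]),.056);print("bar",bar.round(4),bar.mean(0))
nestA=rear+.034*ux;nestB=fr-.024*ux;print(nestA,nestB)
u2=n[1]-n[0];print("neck dir",u2/np.linalg.norm(u2))
u3=nestA-n.mean(0);u3[2]=0;print("overall",u3/np.linalg.norm(u3))
k=onplane(c,L([(178,97)]),.028);print("knob shoulder approx",k, "bar->nest",(nestA-bar.mean(0))@ux)
b=onplane(c,L([(185,196),]),.034);print("bearing top face",b)
# base corners
print("base",onplane(c,L([(50,240),(332,210)])+Rr([(740,405),(537,418)]),.012).round(4))
```

```text
neck line [[0.5326 0.2356 0.028 ]
 [0.5338 0.2119 0.028 ]]
[[0.5271 0.1021 0.02  ]
 [0.5623 0.1053 0.02  ]
 [0.5662 0.0483 0.02  ]
 [0.5306 0.0455 0.02  ]]
ux bed [ 0.06460477 -0.99791093  0.        ] 0.05689593294505703 0.035268147390390546
bar [[0.5305 0.1207 0.056 ]
 [0.5539 0.1217 0.056 ]] [0.54219032 0.12117572 0.056     ]
[0.54689592 0.06973742 0.02      ] [0.54682459 0.07083918 0.02      ]
neck dir [ 0.04999611 -0.99874941  0.        ]
overall [ 0.08841741 -0.99608351  0.        ]
knob shoulder approx [[0.53184058 0.23555673 0.028     ]] bar->nest 0.05163484078060812
bearing top face [[0.53397363 0.20995496 0.034     ]]
base [[0.4944 0.202  0.012 ]
 [0.5757 0.211  0.012 ]
 [0.5869 0.0139 0.012 ]
 [0.5181 0.0083 0.012 ]]
```

```bash
python3 -m jog '[[0.02,0,0,-0.075,0],[0.02,0,0,0,0],[0.02,0,0,0,0],[0.02,0,0,0,0],[0.02,0,0,0,0],[0.02,0,0,0,0],[0.01,0,0,0,0],[0,0,0,0,0]]'
python3 - <<'E'
from h import *
s=manip.observe();print(s["eef_pos"],R.from_rotvec(s["tcp_rot"]).as_matrix().round(3)[:,0])
c,im=snap("wrist","w3.png")
im=im[100:250,150:350]
cv2.imwrite("pics/w3z.png",cv2.resize(im,None,fx=4,fy=4,interpolation=cv2.INTER_CUBIC));np.save("w3.npy",c)
print(rel([.533,.226,.034]))
E
```

```text
t: 4.2
eef_pos: [0.532, 0.2255, 0.1628]
tcp_rot: [-2.118, -2.319, -0.001]
contact_force: [0.1, 0.3, 0.5]
gripper_width: 0.0879
grip_force: 0.0
[0.53203224 0.22549429 0.16278002] [-0.09   0.996  0.001]
[0.00241299 0.00074638 0.12859916]
```

View pics/w3z.png

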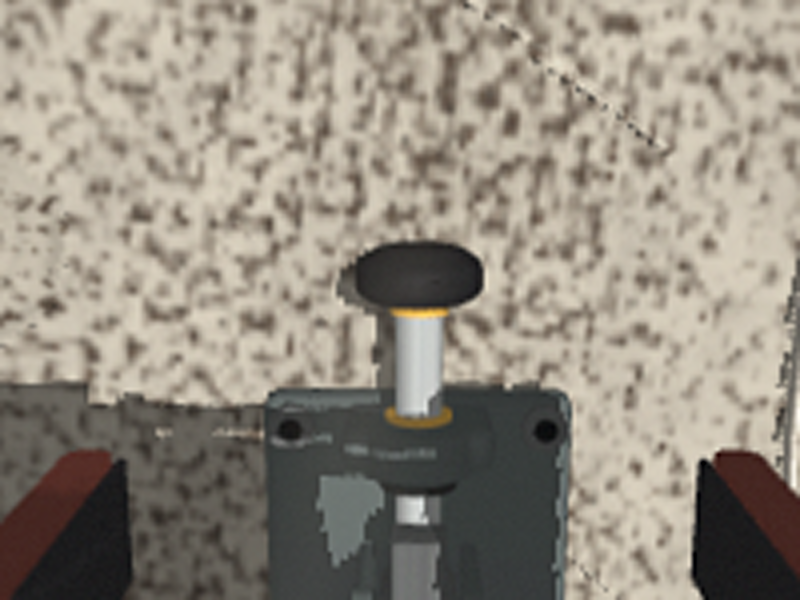

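Run:
```python
from h import *
c=np.load("w3.npy",allow_pickle=True).item()
L=lambda a:[[150+x/4,100+y/4] for x,y in a]
print(c["position"])
n=onplane(c,L([(421,325),(419,410)]),.028);print(n.round(4))
print("shoulder",onplane(c,L([(420,308)]),.040)," bush",onplane(c,L([(418,412)]),.036))
print(onplane(c,L([(267,400),(570,400)]),.012))
```

```text
[0.52487365 0.29117442 0.2996036 ]
[[0.5331 0.2317 0.028 ]
 [0.5347 0.2097 0.028 ]]
shoulder [[0.53216153 0.2384627  0.04      ]]  bush [[0.53420806 0.21157683 0.036     ]]
[[0.49440326 0.20400615 0.012     ]
 [0.5753734  0.21135978 0.012     ]]
```

```bash
python3 -m jog '[[0.001,0.001,0.03,0,0],[0,0,0.03,0,0],[0,0,0.03,0,0],[0,0,0.02,0,0],[0,0,0.018,0,0],[0,0,0,0,0],[0,0,0,0,0],[0,0,0,0,0]]'; python3 -m jog '[[0,0,0,0,1],[0,0,0,0,1],[0,0,0,0,1],[0,0,0,0,1],[0,0,0,0,1],[0,0,0,0,1],[0,0,0,0,1],[0,0,0,0,1]]'
```

```text
t: 4.92
eef_pos: [0.5344, 0.2235, 0.0356]
tcp_rot: [2.123, 2.314, 0.001]
contact_force: [0.0, 0.0, -0.1]
gripper_width: 0.0877
grip_force: 0.0
t: 5.58
eef_pos: [0.5336, 0.2242, 0.0346]
tcp_rot: [-2.123, -2.316, 0.0]
contact_force: [0.1, -0.4, -0.3]
gripper_width: 0.0379
grip_force: 0.0
```

```bash
python3 -m jog '[[0,0,0,0,1],[0,0,0,0,1],[0,0,0,0,1],[0,0,0,0,1],[0,0,0,0,1],[0,0,0,0,1],[0,0,0,0,1],[0,0,0,0,1]]';python3 -m jog '[[0.001,0,0,0,1],[0.001,0,0,0,1],[0.001,0,0,0,1],[0.001,0,0,0,1],[0.001,0,0,0,1],[0.001,0,0,0,1],[0,0,0,0,1],[0,0,0,0,1]]'
```

```text
t: 6.25
eef_pos: [0.5339, 0.2242, 0.0346]
tcp_rot: [2.123, 2.316, 0.001]
contact_force: [2.0, 1.4, -2.6]
gripper_width: 0.011
grip_force: 30.0
t: 6.92
eef_pos: [0.5336, 0.2272, 0.0346]
tcp_rot: [2.123, 2.312, -0.005]
contact_force: [2.6, -6.9, 1.9]
gripper_width: 0.0113
grip_force: 30.0
```

```bash
python3 -m jog '[[0.001,0,0,0,1],[0.001,0,0,0,1],[0.001,0,0,0,1],[0.001,0,0,0,1],[0.001,0,0,0,1],[0.001,0,0,0,1],[0,0,0,0,1],[0,0,0,0,1]]'
```

```text
t: 7.58
eef_pos: [0.5332, 0.2325, 0.0346]
tcp_rot: [2.123, 2.311, -0.006]
contact_force: [3.0, -9.2, 2.7]
gripper_width: 0.011
grip_force: 30.0
```

```bash
python3 -m jog '[[0.001,0,0,0,1],[0.001,0,0,0,1],[0.001,0,0,0,1],[0.001,0,0,0,1],[0,0,0,0,1],[0,0,0,0,1],[0,0,0,0,1],[0,0,0,0,1]]'
```

```text
t: 8.25
eef_pos: [0.5329, 0.2351, 0.0345]
tcp_rot: [2.124, 2.309, -0.009]
contact_force: [2.5, -11.8, 4.6]
gripper_width: 0.0114
grip_force: 30.0
```

```bash
python3 -m jog '[[0.001,0,0,0,1],[0.001,0,0,0,1],[0.001,0,0,0,1],[0.001,0,0,0,1],[0,0,0,0,1],[0,0,0,0,1],[0,0,0,0,1],[0,0,0,0,1]]'
```

```text
t: 8.92
eef_pos: [0.5326, 0.239, 0.0346]
tcp_rot: [2.124, 2.309, -0.009]
contact_force: [1.9, -12.9, 5.0]
gripper_width: 0.0111
grip_force: 30.0
```

```bash
python3 -m jog '[[0.001,0,0,0,1],[0.001,0,0,0,1],[0.001,0,0,0,1],[0,0,0,0,1],[0,0,0,0,1],[0,0,0,0,1],[0,0,0,0,1],[0,0,0,0,1]]'
```

```text
t: 9.58
eef_pos: [0.5323, 0.2418, 0.0346]
tcp_rot: [2.124, 2.309, -0.009]
contact_force: [2.8, -14.1, 6.7]
gripper_width: 0.0114
grip_force: 30.0
```

```bash
python3 -m jog '[[0.001,0,0,0,1],[0.0005,0,0,0,1],[0,0,0,0,1],[0,0,0,0,1],[0,0,0,0,1],[0,0,0,0,1],[0,0,0,0,1],[0,0,0,0,1]]'
```

```text
t: 10.25
eef_pos: [0.5322, 0.2429, 0.0345]
tcp_rot: [2.124, 2.309, -0.01]
contact_force: [1.7, -14.0, 7.3]
gripper_width: 0.0112
grip_force: 30.0
```

```bash
python3 -m jog '[[0.001,0,0,0,1],[0.0005,0,0,0,1],[0,0,0,0,1],[0,0,0,0,1],[0,0,0,0,1],[0,0,0,0,1],[0,0,0,0,1],[0,0,0,0,1]]'
```

```text
t: 10.92
eef_pos: [0.5321, 0.2444, 0.0346]
tcp_rot: [2.124, 2.308, -0.01]
contact_force: [1.1, -14.2, 6.8]
gripper_width: 0.0111
grip_force: 30.0
```

```bash
python3 -m jog '[[0.001,0,0,0,1],[0.0005,0,0,0,1],[0,0,0,0,1],[0,0,0,0,1],[0,0,0,0,1],[0,0,0,0,1],[0,0,0,0,1],[0,0,0,0,1]]'
```

```text
t: 11.58
eef_pos: [0.532, 0.2456, 0.0346]
tcp_rot: [2.124, 2.308, -0.01]
contact_force: [1.8, -13.8, 6.9]
gripper_width: 0.0112
grip_force: 30.0
```

```bash
python3 -m jog '[[0.001,0,0,0,1],[0.0005,0,0,0,1],[0,0,0,0,1],[0,0,0,0,1],[0,0,0,0,1],[0,0,0,0,1],[0,0,0,0,1],[0,0,0,0,1]]'
```

```text
t: 12.25
eef_pos: [0.5319, 0.247, 0.0346]
tcp_rot: [2.124, 2.308, -0.011]
contact_force: [1.7, -14.9, 7.4]
gripper_width: 0.0112
grip_force: 30.0
```

```bash
python3 -m jog '[[0.001,0,0,0,1],[0.0005,0,0,0,1],[0,0,0,0,1],[0,0,0,0,1],[0,0,0,0,1],[0,0,0,0,1],[0,0,0,0,1],[0,0,0,0,1]]'
```

```text
t: 12.92
eef_pos: [0.5318, 0.2484, 0.0346]
tcp_rot: [2.124, 2.308, -0.011]
contact_force: [0.9, -15.6, 7.5]
gripper_width: 0.011
grip_force: 30.0
```

```bash
python3 -m jog '[[0.001,0,0,0,1],[0.0005,0,0,0,1],[0,0,0,0,1],[0,0,0,0,1],[0,0,0,0,1],[0,0,0,0,1],[0,0,0,0,1],[0,0,0,0,1]]'
```

```text
t: 13.58
eef_pos: [0.5317, 0.2496, 0.0346]
tcp_rot: [2.124, 2.308, -0.011]
contact_force: [1.4, -15.3, 8.2]
gripper_width: 0.0117
grip_force: 30.0
```

```bash
python3 -m jog '[[0.001,0,0,0,1],[0.0005,0,0,0,1],[0,0,0,0,1],[0,0,0,0,1],[0,0,0,0,1],[0,0,0,0,1],[0,0,0,0,1],[0,0,0,0,1]]'
```

```text
t: 14.25
eef_pos: [0.5316, 0.2498, 0.0345]
tcp_rot: [2.124, 2.306, -0.014]
contact_force: [1.5, -19.3, 10.0]
gripper_width: 0.0112
grip_force: 30.0
```

Felt the buffer: the tool stopped advancing and the force rose by 4 N. Easing forward now.

```bash
python3 -m jog '[[-0.001,0,0,0,1],[-0.001,0,0,0,1],[-0.001,0,0,0,1],[-0.001,0,0,0,1],[-0.001,0,0,0,1],[-0.001,0,0,0,1],[0,0,0,0,1],[0,0,0,0,1]]'
```

```text
t: 14.92
eef_pos: [0.5318, 0.2473, 0.0346]
tcp_rot: [2.124, 2.31, -0.007]
contact_force: [1.8, -10.6, 4.7]
gripper_width: 0.011
grip_force: 30.0
```

```bash
python3 -m jog '[[-0.001,0,0,0,1],[-0.001,0,0,0,1],[-0.001,0,0,0,1],[0,0,0,0,1],[0,0,0,0,1],[0,0,0,0,1],[0,0,0,0,1],[0,0,0,0,1]]'
```

```text
t: 15.58
eef_pos: [0.5318, 0.2472, 0.0346]
tcp_rot: [2.123, 2.314, -0.002]
contact_force: [3.4, -5.3, 1.2]
gripper_width: 0.0111
grip_force: 30.0
```

Caught: the tool has stopped at 0.2473 while the pull drops. I'll take off the remainder and release.

```bash
python3 -m jog '[[-0.001,0,0,0,1],[-0.001,0,0,0,1],[-0.0005,0,0,0,1],[0,0,0,0,0.5],[0,0,0,0,0.5],[0,0,0,0,0.5],[0,0,0,0,0.5],[0,0,0,0,0.5]]';  python3 -m jog '[[0,0,-0.03,0,0],[0,0,-0.03,0,0],[0,0,-0.03,0,0],[-0.01,0,-0.03,0,0],[-0.03,0,-0.01,0,0],[-0.03,0,0,0,0],[-0.03,0,0,0,0],[0,0,0,0,0]]'
python3 - <<'E'
from h import *
s=manip.observe();print(s["eef_pos"],R.from_rotvec(s["tcp_rot"]).as_matrix().round(3)[:,0])
c,im=snap("wrist","w4.png");np.save("w4.npy",c)
a=im[20:170,180:330]
a=cv2.resize(a,None,fx=4,fy=4,interpolation=cv2.INTER_CUBIC);cv2.imwrite("pics/w4z.png",a)
t=np.array([.4825,-.2612,.022])
print("to above block",rel(t))
E
```

```text
t: 16.25
eef_pos: [0.5314, 0.2463, 0.0347]
tcp_rot: [-2.122, -2.316, 0.0]
contact_force: [0.1, 0.4, -1.0]
gripper_width: 0.0411
grip_force: 0.0
t: 16.92
eef_pos: [0.5414, 0.1393, 0.1647]
tcp_rot: [2.129, 2.306, -0.005]
contact_force: [0.1, -1.1, 0.2]
gripper_width: 0.0872
grip_force: 0.0
[0.54135338 0.13934321 0.16465293] [-0.08   0.997 -0.004]
to above block [-0.39734969 -0.09105628  0.14350057]
```

View pics/w4z.png

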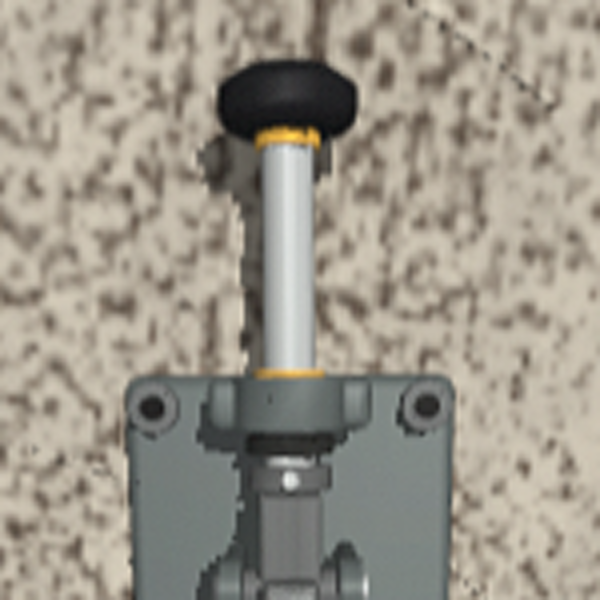

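The striker hangs cocked: the knob has moved well back, to about (287,95) in the crop, with a long bare neck. Next, the block.

```bash
python3 -m jog '[[-0.04,-0.009,0,0,0],[-0.04,-0.009,0,0,0],[-0.04,-0.009,0,0,0],[-0.04,-0.009,0,0,0],[-0.04,-0.009,0,0,0],[-0.04,-0.009,0,0,0],[-0.04,-0.009,0,0,0],[-0.04,-0.009,0,0,0]]'; python3 -m jog '[[-0.04,-0.009,0,0,0],[-0.033,-0.01,0,0,0],[0,0,0.02,0,0],[0,0,0.03,0,0],[0,0,0.02,0,0],[0,0,0,0,0],[0,0,0,0,0],[0,0,0,0,0]]'
python3 - <<'E'
from h import *
s=manip.observe();print(s["eef_pos"],R.from_rotvec(s["tcp_rot"]).as_matrix().round(3)[:,0])
c,im=snap("wrist","w5.png")
hsv=cv2.cvtColor(im,cv2.COLOR_BGR2HSV)
m=((hsv[...,2]>200)&(hsv[...,1]<40)).astype(np.uint8);m=cv2.morphologyEx(m,cv2.MORPH_OPEN,np.ones((5,5)))
for k in cv2.findContours(m,0,2)[0]:
    if cv2.contourArea(k)>300:
        P=onplane(c,k.reshape(-1,2),.016);q,rr=cv2.minEnclosingCircle(P[:,:2].astype(np.float32));print(q,rr)
print(rel([.4821,-.2572,.028]))
E
```

```text
t: 17.63
eef_pos: [0.4963, -0.1793, 0.1648]
tcp_rot: [2.121, 2.317, 0.001]
contact_force: [0.3, -0.1, 0.3]
gripper_width: 0.0879
grip_force: 0.0
t: 18.3
eef_pos: [0.4849, -0.2523, 0.0957]
tcp_rot: [2.121, 2.317, 0.001]
contact_force: [0.2, 0.6, 0.1]
gripper_width: 0.088
grip_force: 0.0
[ 0.48491944 -0.25229891  0.09566316] [-0.088  0.996 -0.   ]
(0.478676974773407, -0.2493763267993927) 0.02465091273188591
(0.5966892242431641, -0.22732321918010712) 0.02299000509083271
(0.6383363008499146, -0.12677545845508575) 0.032699741423130035
[-0.00426825 -0.00353022  0.06802992]
```

```bash
python3 -m jog '[[-0.004,-0.003,0.02,0,0],[0,0,0.02,0,0],[0,0,0.018,0,0],[0,0,0.01,0,0],[0,0,0,0,0.3],[0,0,0,0,1],[0,0,0,0,1],[0,0,0,0,1]]'; python3 -m jog '[[0,0,0,0,1],[0,0,0,0,1],[0,0,0,0,1],[0,0,0,0,1],[0,0,0,0,1],[0,0,0,0,1],[0,0,0,0,1],[0,0,0,0,1]]'
python3 - <<'E'
from h import *
print(rel([.54,.08,.15]))
E
```

```text
t: 19.02
eef_pos: [0.4819, -0.2574, 0.0277]
tcp_rot: [2.122, 2.315, 0.001]
contact_force: [0.1, 0.5, 0.1]
gripper_width: 0.0645
grip_force: 0.0
t: 19.68
eef_pos: [0.4818, -0.2574, 0.0274]
tcp_rot: [2.122, 2.315, 0.0]
contact_force: [-0.1, 1.1, 6.8]
gripper_width: 0.0545
grip_force: 30.0
[ 0.33097737  0.0874407  -0.1227716 ]
```

```bash
python3 -m jog '[[0,0,-0.03,0,1],[0,0,-0.03,0,1],[0.01,0.003,-0.03,0,1],[0.03,0.008,-0.01,0,1],[0.04,0.01,0,0,1],[0.04,0.01,0,0,1],[0.04,0.01,0,0,1],[0.04,0.01,0,0,1]]'; python3 -m jog '[[0.04,0.01,0,0,1],[0.04,0.01,0,0,1],[0.03,0.01,0,0,1],[0.02,0.01,0,0,1],[0,0,0,0,1],[0,0,0,0,1],[0,0,0,0,1],[0,0,0,0,1]]'
python3 - <<'E'
from h import *
s=manip.observe();print(s["eef_pos"],R.from_rotvec(s["tcp_rot"]).as_matrix().round(3)[:,0])
c,im=snap("wrist","w6.png");np.save("w6.npy",c)
a=im[50:250,130:380]
cv2.imwrite("pics/w6z.png",cv2.resize(a,None,fx=3,fy=3,interpolation=cv2.INTER_CUBIC))
print(rel([.5461,.0801,.049]))
E
```

```text
t: 20.35
eef_pos: [0.5142, -0.052, 0.1267]
tcp_rot: [2.124, 2.315, -0.001]
contact_force: [0.7, 0.3, -1.9]
gripper_width: 0.0548
grip_force: 30.0
t: 21.02
eef_pos: [0.5428, 0.0777, 0.1263]
tcp_rot: [2.125, 2.314, -0.002]
contact_force: [0.8, -0.6, -2.3]
gripper_width: 0.0546
grip_force: 30.0
[0.54279004 0.07766451 0.12632472] [-0.085  0.996 -0.001]
[0.00223399 0.003452   0.07741091]
```

View pics/w6z.png

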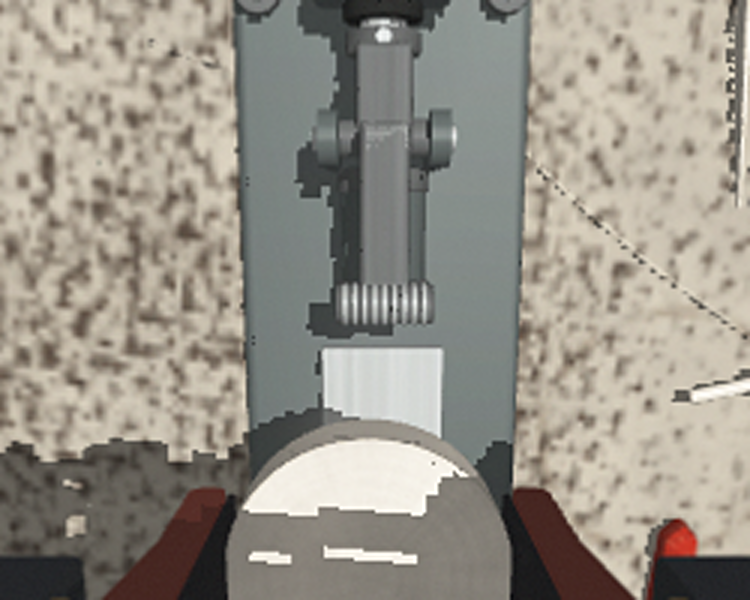

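Run:
```python
from h import *
c=np.load("w6.npy",allow_pickle=True).item()
L=lambda a:[[130+x/3,50+y/3] for x,y in a]
bed=onplane(c,L([(322,349),(443,348)]),.02);print("bed rear",bed.round(4),bed.mean(0))
e=bed[1]-bed[0];print("y-dir",e/np.linalg.norm(e))
sid=onplane(c,L([(322,349),(323,410),(443,348),(440,435)]),.02);print((sid[1]-sid[0])/np.linalg.norm(sid[1]-sid[0]),(sid[3]-sid[2])/np.linalg.norm(sid[3]-sid[2]))
bar=onplane(c,L([(336,303),(434,302)]),.056);print("bar",bar.round(4),bar.mean(0))
be=onplane(c,L([(240,100),(250,420),(532,100),(516,440)]),.012);print("base",be.round(4),(be[1]-be[0])/np.linalg.norm(be[1]-be[0]),(be[3]-be[2])/np.linalg.norm(be[3]-be[2]))
arc=onplane(c,L([(243,512),(260,487),(300,456),(369,437),(420,447),(470,476)]),.1146)[:,:2]
A=np.c_[2*arc,np.ones(len(arc))];q=np.linalg.lstsq(A,(arc**2).sum(1),rcond=None)[0];print("block c",q[:2],np.sqrt(q[2]+q[:2]@q[:2]))
u=np.array([.085,-.996,0]);print("nest",bed.mean(0)+.034*u,"from bar",bar.mean(0)+.051*u)
```

```text
bed rear [[0.5261 0.102  0.02  ]
 [0.5614 0.1053 0.02  ]] [0.54377135 0.10362252 0.02      ]
y-dir [0.99557177 0.09400454 0.        ]
[ 0.08843336 -0.9960821   0.        ] [ 0.07345514 -0.99729852  0.        ]
bar [[0.5302 0.1199 0.056 ]
 [0.5542 0.1222 0.056 ]] [0.54221658 0.12103226 0.056     ]
base [[0.4975 0.1697 0.012 ]
 [0.5052 0.0765 0.012 ]
 [0.5798 0.1768 0.012 ]
 [0.5881 0.0772 0.012 ]] [ 0.08251394 -0.99658991  0.        ] [ 0.0822941  -0.99660809  0.        ]
block c [0.54234657 0.07556575] 0.027020796960539356
nest [0.54666135 0.06975852 0.02      ] from bar [0.54655158 0.07023626 0.056     ]
```

```bash
python3 -m jog '[[0.001,0.004,0.01,0,1],[0,0,0.02,0,1],[0,0,0.02,0,1],[0,0,0.016,0,1],[0,0,0.009,0,1],[0,0,0.002,0,1],[0,0,0,0,1],[0,0,0,0,1]]'
```

```text
t: 21.73
eef_pos: [0.5476, 0.0808, 0.0501]
tcp_rot: [2.123, 2.315, 0.001]
contact_force: [-0.4, 0.6, -2.7]
gripper_width: 0.0543
grip_force: 30.0
```

```bash
python3 -m jog '[[-0.001,-0.001,0,0,1],[0,0,0.001,0,1],[0,0,0.001,0,1],[0,0,0.0005,0,1],[0,0,0,0,1],[0,0,0,0,1],[0,0,0,0,1],[0,0,0,0,1]]'
```

```text
t: 22.4
eef_pos: [0.5464, 0.0797, 0.0474]
tcp_rot: [2.123, 2.315, 0.0]
contact_force: [-0.9, -0.6, 2.1]
gripper_width: 0.0548
grip_force: 30.0
```

```bash
python3 -m jog '[[0,0,0,0,0.25],[0,0,0,0,0.25],[0,0,0,0,0.25],[0,0,-0.01,0,0.25],[0,0,-0.02,0,0.25],[0.005,0,-0.02,0,0.5],[0.01,0,-0.01,0,0.5],[0.015,0,0,0,0.5]]'; python3 -m jog '[[0,0,0,0,0.5],[0,0,0,0,0.5],[0,0,0,0,0.5],[0,0,0,0,0.5],[0,0,0,0,0.5],[0,0,0,0,0.5],[0,0,0,0,0.5],[0,0,0,0,0.5]]'
python3 - <<'E'
from h import *
s=manip.observe();print(s["eef_pos"],R.from_rotvec(s["tcp_rot"]).as_matrix().round(3)[:,0])
c,im=snap("wrist","w7.png");np.save("w7.npy",c)
a=im[70:270,130:380]
cv2.imwrite("pics/w7z.png",cv2.resize(a,None,fx=3,fy=3,interpolation=cv2.INTER_CUBIC))
E
```

```text
t: 23.07
eef_pos: [0.5453, 0.1095, 0.1101]
tcp_rot: [2.123, 2.311, 0.005]
contact_force: [1.0, -0.1, -0.4]
gripper_width: 0.0496
grip_force: 0.0
t: 23.73
eef_pos: [0.5435, 0.1094, 0.107]
tcp_rot: [-2.123, -2.316, 0.001]
contact_force: [-0.9, -0.6, -0.6]
gripper_width: 0.0436
grip_force: 0.0
[0.54352513 0.10935946 0.10698072] [-0.087  0.996 -0.   ]
```

View pics/w7z.png

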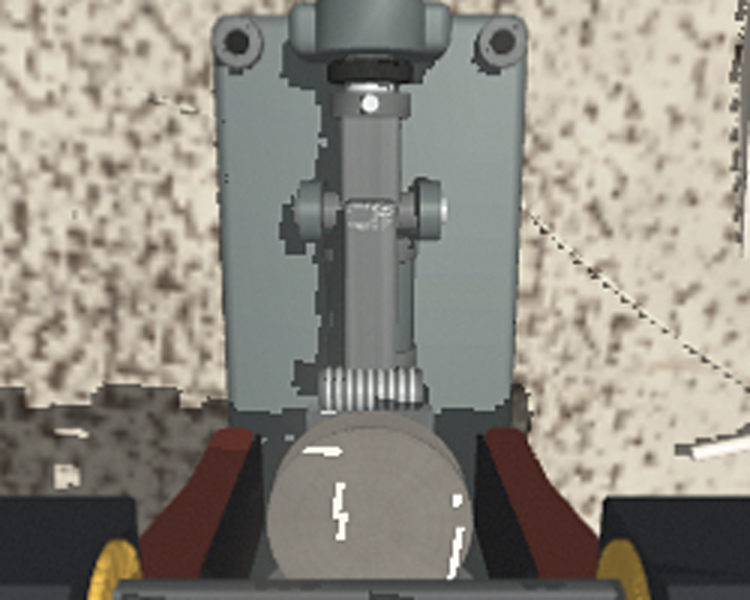

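The block lies flat in the nest, centred at about (370,505) in the crop and a few mm short of home. The open fingers are just behind it on either side. I'll lower them and push with both finger edges.

```bash
python3 -m jog '[[0,0,0.015,0,0.5],[0,0,0.02,0,0.5],[0,0,0.015,0,0.5],[0,0,0.007,0,0.5],[0,0,0,0,0.5],[0,0,0,0,0.5],[-0.002,0,0,0,0.5],[-0.002,0,0,0,0.5]]'
```

```text
t: 24.45
eef_pos: [0.5446, 0.1058, 0.0511]
tcp_rot: [2.122, 2.315, 0.002]
contact_force: [-0.2, -0.8, -0.4]
gripper_width: 0.0441
grip_force: 0.0
```

```bash
python3 -m jog '[[-0.001,0,0,0,0.5],[-0.001,0,0,0,0.5],[-0.001,0,0,0,0.5],[-0.001,0,0,0,0.5],[-0.001,0,0,0,0.5],[-0.001,0,0,0,0.5],[0,0,0,0,0.5],[0,0,0,0,0.5]]'
```

```text
t: 25.12
eef_pos: [0.5447, 0.0998, 0.0503]
tcp_rot: [2.123, 2.316, 0.001]
contact_force: [0.2, 2.1, 2.6]
gripper_width: 0.0435
grip_force: 1.4
```

```bash
python3 -m jog '[[-0.001,0,0,0,0.5],[-0.001,0,0,0,0.5],[-0.001,0,0,0,0.5],[-0.001,0,0,0,0.5],[0,0,0,0,0.5],[0,0,0,0,0.5],[0,0,0,0,0.5],[0,0,0,0,0.5]]'
```

```text
t: 25.78
eef_pos: [0.5449, 0.0959, 0.0502]
tcp_rot: [2.123, 2.316, 0.001]
contact_force: [-0.2, 4.1, 2.6]
gripper_width: 0.0439
grip_force: 2.2
```

```bash
python3 -m jog '[[-0.001,0,0,0,0.5],[-0.001,0,0,0,0.5],[-0.001,0,0,0,0.5],[0,0,0,0,0.5],[0,0,0,0,0.5],[0,0,0,0,0.5],[0,0,0,0,0.5],[0,0,0,0,0.5]]'
```

```text
t: 26.45
eef_pos: [0.545, 0.0952, 0.0503]
tcp_rot: [-2.12, -2.317, -0.004]
contact_force: [0.0, 9.3, 2.2]
gripper_width: 0.0443
grip_force: 5.4
```

```bash
python3 -m jog '[[-0.001,0,0,0,0.5],[-0.001,0,0,0,0.5],[-0.001,0,0,0,0.5],[0,0,0,0,0.5],[0,0,0,0,0.5],[0,0,0,0,0.5],[0,0,0,0,0.5],[0,0,0,0,0.5]]'
```

```text
t: 27.12
eef_pos: [0.5449, 0.0948, 0.0503]
tcp_rot: [-2.116, -2.317, -0.007]
contact_force: [-2.1, 15.5, 1.6]
gripper_width: 0.0441
grip_force: 8.0
```

```bash
python3 -m jog '[[0.003,0,0,0,0.5],[0.003,0,0,0,0.5],[0.003,0,0,0,0.5],[0.003,0,0,0,0.5],[0.003,0,0,0,0.5],[0,0,-0.02,0,0.5],[0,0,-0.025,0,0.5],[0,0,-0.025,0,0.5]]'
python3 - <<'E'
from h import *
s=manip.observe();print(s["eef_pos"],R.from_rotvec(s["tcp_rot"]).as_matrix().round(3)[:,0])
for i in range(3): c,im=snap("wrist","w8.png")
np.save("w8.npy",c)
a=im[70:270,130:380]
cv2.imwrite("pics/w8z.png",cv2.resize(a,None,fx=3,fy=3,interpolation=cv2.INTER_CUBIC))
E
```

```text
t: 27.78
eef_pos: [0.5431, 0.104, 0.1201]
tcp_rot: [-2.122, -2.315, 0.004]
contact_force: [0.4, 0.8, -0.3]
gripper_width: 0.0443
grip_force: 0.0
[0.5430745  0.1040446  0.12009174] [-0.087  0.996 -0.001]
```

View pics/w8z.png

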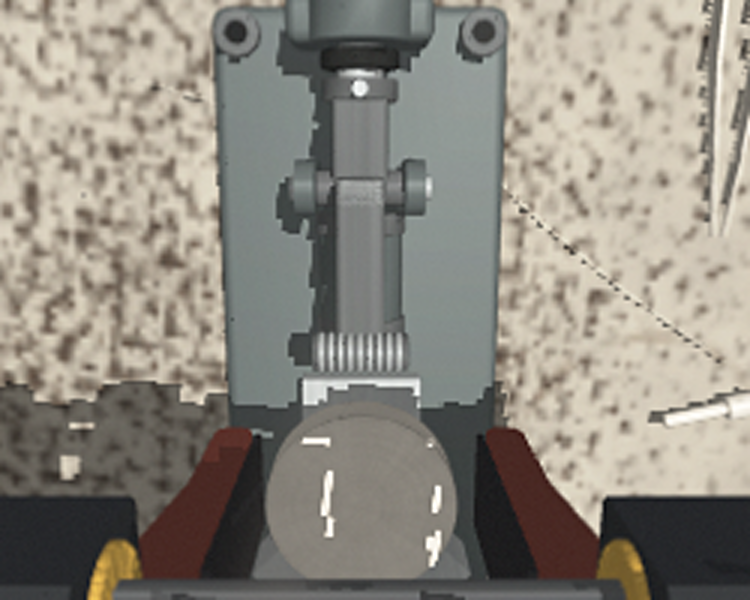

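The block is up against the V stop, with the bed showing behind it. The thumb bar is at about (361,350). I'll check the positions by numbers.

Run:
```python
from h import *
c=np.load("w8.npy",allow_pickle=True).item()
L=lambda a:[[130+x/3,70+y/3] for x,y in a]
arc=onplane(c,L([(267,500),(278,455),(310,424),(361,412),(410,424),(444,455),(457,500)]),.036)[:,:2]
q=np.linalg.lstsq(np.c_[2*arc,np.ones(len(arc))],(arc**2).sum(1),rcond=None)[0];print("block c",q[:2],np.sqrt(q[2]+q[:2]@q[:2]))
bed=onplane(c,L([(302,379),(420,378)]),.02).mean(0);u=np.array([.085,-.996,0])
bar=onplane(c,L([(313,351),(409,350)]),.056).mean(0)
print("nest",bed+.034*u,"bar",bar,bar+.051*u)
print(rel([bar[0],bar[1],.10]))
```

```text
block c [0.54641415 0.07141538] 0.0275342429877595
nest [0.54639437 0.06999263 0.02      ] bar [0.54210263 0.12113472 0.056     ] [0.54643763 0.07033872 0.056     ]
[ 0.01698345 -0.00146748  0.02163332]
```

```bash
python3 -m jog '[[0.008,-0.001,0,0,1],[0.007,0,0,0,1],[0,0,0.01,0,1],[0,0,0.005,0,1],[0,0,0,0,1],[0,0,0,0,1],[0,0,0,0,1],[0,0,0,0,1]]'; python3 -m jog '[[0,0,0.005,0,1],[0,0,0.005,0,1],[0,0,0,0,1],[0,0,0,0,1],[0,0,0,0,1],[0,0,0,0,1],[0,0,0,0,1],[0,0,0,0,1]]'
```

```text
t: 28.6
eef_pos: [0.5418, 0.1193, 0.1051]
tcp_rot: [-2.123, -2.316, 0.0]
contact_force: [0.3, 0.1, 0.2]
gripper_width: 0.0006
grip_force: 0.0
t: 29.27
eef_pos: [0.5418, 0.1195, 0.0953]
tcp_rot: [2.123, 2.316, 0.0]
contact_force: [-1.2, 0.1, -0.5]
gripper_width: 0.0006
grip_force: 0.0
```

Now press: 9 mm down to touch, then in small steps.

```bash
python3 -m jog '[[0,0,0.003,0,1],[0,0,0.003,0,1],[0,0,0.002,0,1],[0,0,0.001,0,1],[0,0,0.001,0,1],[0,0,0.001,0,1],[0,0,0,0,1],[0,0,0,0,1]]'
```

```text
t: 29.93
eef_pos: [0.5418, 0.1188, 0.0845]
tcp_rot: [2.123, 2.315, -0.001]
contact_force: [-2.0, -1.3, 6.2]
gripper_width: 0.0002
grip_force: 3.0
```

```bash
python3 -m jog '[[0,0,0.001,0,1],[0,0,0.001,0,1],[0,0,0.001,0,1],[0,0,0.001,0,1],[0,0,0,0,1],[0,0,0,0,1],[0,0,0,0,1],[0,0,0,0,1]]'
```

```text
t: 30.6
eef_pos: [0.5417, 0.1197, 0.0801]
tcp_rot: [-2.122, -2.316, -0.0]
contact_force: [0.2, -1.0, 0.6]
gripper_width: 0.0004
grip_force: 0.3
```

```bash
python3 -m jog '[[0,0,0.001,0,1],[0,0,0.001,0,1],[0,0,0.001,0,1],[0,0,0,0,1],[0,0,0,0,1],[0,0,0,0,1],[0,0,0,0,1],[0,0,0,0,1]]'
```

```text
t: 31.27
eef_pos: [0.5417, 0.1196, 0.0772]
tcp_rot: [-2.123, -2.316, -0.0]
contact_force: [0.0, 0.1, 0.3]
gripper_width: 0.0004
grip_force: 0.3
```

The bar's resistance collapsed, so the striker has fired. I'll retreat and check numerically.

```bash
python3 -m jog '[[0,0,-0.02,0,1],[0,0,-0.03,0,1],[0.01,0,-0.03,0,0.5],[0.01,0,-0.007,0,0.1],[0,0,0,0,0],[0,0,0,0,0],[0,0,0,0,0],[0,0,0,0,0]]'
python3 - <<'E'
from h import *
def knob(c,im):
    hsv=cv2.cvtColor(im,cv2.COLOR_BGR2HSV)
    g=((hsv[...,0]>12)&(hsv[...,0]<30)&(hsv[...,1]>170)&(hsv[...,2]>120)).astype(np.uint8);g[:, :200]=0;g[:,320:]=0;g[150:]=0
    n,l,st,ce=cv2.connectedComponentsWithStats(g)
    return [(int(st[i,4]),onplane(c,[ce[i]],.034)[0].round(4)) for i in range(1,n) if st[i,4]>5]
c4=np.load("w4.npy",allow_pickle=True).item();print("cocked",knob(c4,cv2.imread("pics/w4.png")))
s=manip.observe();print(s["t"],s["eef_pos"],s["contact_force"])
c,im=snap("wrist","w9.png");print("now",knob(c,im))
c2=np.load("w2.npy",allow_pickle=True).item();print("start",knob(c2,cv2.imread("pics/w2.png")))
ct,it=snap("top","t9.png");i0=cv2.imread("pics/top0.png")
print("block top view",proj(ct,[[.5466,.070,.036]]))
E
```

```text
t: 31.93
eef_pos: [0.5392, 0.1384, 0.1626]
tcp_rot: [-2.123, -2.315, 0.004]
contact_force: [-0.5, -0.7, -0.2]
gripper_width: 0.0369
grip_force: 0.0
cocked [(41, array([0.5299, 0.2608, 0.034 ]))]
31.9333 [0.53924    0.13839975 0.16255065] [-0.47964653 -0.7427825  -0.23472492]
now [(6, array([0.5307, 0.2422, 0.034 ])), (7, array([0.5261, 0.2399, 0.034 ])), (9, array([0.5362, 0.2409, 0.034 ]))]
start [(47, array([0.531 , 0.2369, 0.034 ]))]
block top view [[227.94236219 185.14086459]]
```

```bash
python3 -m jog '[[0,0,-0.005,0,0],[0,0,0,0,0],[0,0,0,0,0],[0,0,0,0,0],[0,0,0,0,0],[0,0,0,0,0],[0,0,0,0,0],[0,0,0,0,0]]'; python3 -c "from workcell import manip;print(manip.hand_in())"
```

```text
t: 32.7
eef_pos: [0.54, 0.1394, 0.1691]
tcp_rot: [2.123, 2.316, 0.0]
contact_force: [-0.2, -0.6, -0.4]
gripper_width: 0.0878
grip_force: 0.0
the job is handed in; nothing more can be done
None
```

I cocked the striker, seated the block against the V stop and fired it onto the rim, then handed in at 32.7 s; the striker measured about 4.3 mm drawn against the block's rim, and no verdict came back.

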